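# Open the water-resistance tester

### The arm

A 6-joint arm with a two-finger parallel gripper is mounted at the origin on the work surface. World frame = base frame: x ahead of the robot, y to its left, z up, the work surface at z = 0. Lengths are in mm, angles in degrees, forces in N, time in s.
With the tool pointing down it reaches from about 350 to 850 mm from the base axis. Payload 8.1 kg.
Tool frame: the origin (TCP) lies midway between the tips of the shut fingers; the grasp point (between the pads) lies 19 mm behind it (r.pinch_z is the distance from the TCP to the grasp point, in mm); z points along the fingers, y is the line along which they close (so a half turn about z gives the same grasp; the last joint's range is limited). The gripper opens to 85 mm and grips with 20 to 120 N. Pads are 22 mm wide; open, the fingers measure 114 mm over their backs; the gripper's body (76 mm by 85 mm) begins 54 mm behind the grasp point. The pads swing forward as they close: fully open they stand 13 mm farther back than shut.
Start: joints at [62.888, 7.471, 85.268, -0, 87.261, -4.893], TCP at [226.871, 555.459, 231.292] pointing down, gripper open.
Joint ranges: [-169.43, 169.43], [-51.17, 129.36], [1.28, 143.12], [-76.62, 256.62], [0, 156.53], [-152.29, 152.29]. Speed limits (degrees/s): [136.94, 136.94, 159.86, 180, 180, 180].

### API

Orientations are given as [roll, pitch, yaw] about the fixed x, y, z axes, in that order (R = Rz(yaw) Ry(pitch) Rx(roll)).
In Python, from bench import sensors, optics, job, r gives the robot as it stands.
- The arm moves only by the tool play_rows, never from a script. Its argument "motion" is a list that holds one entry, the list of rows, each a list of 6 numbers: the shift along the tool's x, y, z in cm, then the turn, a rotation vector about the tool's x, y, z in degrees. In form: [[[x, y, z, ax, ay, az], ...]]. A call has 1 to 5 rows; each row is the pose to reach, as a shift and turn from the pose commanded when the call began, along the tool's axes at that moment; what a row does not reach only later rows make up. A row lasts 1/10 s, in which the tool goes at most 50 mm and 8.59 degrees, less where a joint would pass 70% of its speed; a pose out of reach is approached as far as the arm can. A call with a gripper value outside its range is refused whole. "jaw" is the opening, from 0 (shut) to 1 (fully open), set as the call begins (left out, the last holds). The fingers move at their own pace and stop on an object; "squeeze" is the grip in N (left out, the last holds). Time passes only in rows, so rows that repeat a pose let the fingers close. It gives the time, the measured TCP pose, the force, the opening and the grip force at its end, in the units of the state.
- sensors.sense(): the state, without advancing time (a new reading comes with each control period).
- optics.snapshot(name): name is "scene" or "top"; returns a dict with "pixels" (480x640x3 uint8, red, green, blue), "mtx" (3x3 intrinsics, pixels), "R" (3x3) and "t" (3): a world point X has camera coordinates R X + t. Camera axes: x right, y down, z forward; pixel columns grow to the right and rows downward; lengths in mm; the calibration is good to about 2 mm. A picture is of the moment at which its call begins. There is no depth.
- job.hand_in(): hands the job in; it is judged then, once.
The state is a dict: "time": time; "joint_pos": joint angles; "qd": joint speeds; "joint_efforts": joint torques, N m; "tool_pos": TCP position; "tcp_rot": TCP orientation; "ft_force": force on the tool from outside, world axes, zero at the start; "wrist_torque": the same for the moment, N m; "finger_gap": finger opening in mm; "grip_force": force on a finger pad.
Only numpy, scipy, OpenCV 4.12 (cv2) and the standard library are available. Lean on these libraries where they do the work, as an engineer would, in place of code of your own. Each camera call takes 0.05 s, during which the arm holds its last target. There are 200 camera calls.

### The job

Open the watch tester: unscrew its ribbed cap anticlockwise, a part turn at a time, letting it climb and never forcing the thread by pulling or pushing. A spring plug pushes from below, so have the cap in the fingers when it comes free, lift it clear and set it down gently, rim down, in the empty undivided tray. Leave everything else where it stands.

Things in the scene. Friction and masses are not known exactly. Their poses are not given: they have to be found in the camera images.
- cap: Dark ribbed screw cap, a plain cylinder 56 mm in diameter, 54 mm tall, 0.08 to 0.13 kg; a white index line on its top runs along its own +x. Origin: centre of its lower rim, z up. The lower 40 mm is a hollow skirt (inside 49 mm wide), the upper 14 mm solid. It starts screwed down on the tester, its rim 1 to 4 mm above the shoulder, with about 1 mm of play up and down and sideways.
- cap_top (a point): Centre of the cap's top face. Thread: right-handed; turned anticlockwise seen from above the cap climbs somewhere between 12 and 24 mm a turn and comes free after one turn or a little more: follow it by feel. It is free when it lifts without resistance; let go before that, it stays put. Turning is light; a 40 N grip does not slip. Over 20 N between cap and tester harms the thread.
- tester: Fixed aluminium canister: round flange 100 mm wide, 8 mm high; body 58 mm wide up to the shoulder at 62 mm; above it a neck 40 mm wide, 38 mm high (46 mm over its thread ridges). A small gauge sticks out along its own -x to 59 mm from the axis, 14 to 54 mm high. Origin: on the axis at the underside, z up.
- neck_top (a point): Centre of the top of the tester's neck, 100 mm above the bench, hidden by the cap at first. A spring plug 24 mm wide stands here inside the cap and pushes it up with about 3.5 N when tight and 2.5 N as it comes free; then it springs out up to 18 mm further.
- tray: The empty tray: shallow white square tray without dividers, fixed, 120 mm outside, walls 4 mm thick and 12 mm high, floor 4 mm thick. Origin: centre of its underside, z up; x and y along its sides.
- parts_tray: A tray of the same make and size, but with a cross of dividers and four watch cases in it: leave alone. Origin: centre of its underside.
- jar: Bystander: glass jar 60 mm wide, 85 mm tall. Origin: centre of its underside.
- tape: Bystander: roll of tape lying flat, 90 mm wide, 22 mm tall. Origin: centre of its underside.
- blower: Bystander: dark rubber dust blower, 62 mm wide, 100 mm tall with its nozzle up. Origin: centre of its underside.
- loupe: Bystander: black eye loupe 38 mm wide, 30 mm tall. Origin: centre of its underside.
- tin: Bystander: round aluminium tin 46 mm wide, 22 mm tall. Origin: centre of its underside.

How it is judged (in metres and radians):
On the way:
1. the cap is off the thread and lifted clear of the tester, in the fingers (z of cap in the frame of tester above 0.105 m and contact force between the fingers and cap above 0.5 N and angle between cap's own z axis and vertical below 0.35 rad), for 0.2 s.
At the end, for the whole second after the job is handed in: The cap rests rim down on the floor of the empty tray (rim within 2.5 mm of the tray floor's height, axis within 0.06 rad of upright, centre within 45 mm of the tray's centre), still and released (horizontal distance between cap and tray below 0.045 m and z of cap in the frame of tray between 0.002 and 0.0065 m and angle between cap's own z axis and vertical below 0.06 rad and linear speed of cap below 0.02 m/s and contact force between the fingers and cap below 0.1 N); the robot touches nothing.
It fails at once if more than 20 N between the cap and the tester: the thread is forced (contact force between cap and tester above 20 N).
It fails at once if the cap is let go of as it frees, or dropped: out of the fingers it is off the thread over the tester, or moves faster than 0.4 m/s (contact force between the fingers and cap below 0.2 N and (linear speed of cap above 0.4 m/s or (z of cap in the frame of tester above 0.087 m and horizontal distance between cap and tester below 0.06 m))).
It fails at once if the cap is set down with more than 40 N (contact force between cap and tray above 40 N).
It fails at once if the cap touches the divided tray (contact force between cap and parts_tray above 0.5 N).
It fails at once if a bystander is moved more than 20 mm (distance of any of jar, tape, blower, loupe, tin from where it was at the start of the episode above 0.02 m).
It also fails if it takes over 72 s, if anything falls off the work surface, if the arm or the gripper's body presses on something with over 40 N, if the wrist force passes 120 N, or if a joint passes its speed limit or range.

## Working session

There is one attempt and no reset: what is moved stays moved. The work goes in short steps, Python scripts to look and compute and a tool call to move; the robot and the scene stay as the last step left them, time stands still between calls to the robot, and variables do not carry over. Pictures are saved under pics/ and viewed, at most 10 in all, crops included, and the job is handed in when it is done.

Besides the shell and the picture viewer there is one more tool, called after ">>>" by a JSON object that holds its "api" and its "payload". play_rows: Moves the arm, as the interface text tells. Its arguments: {"type":"object","properties":{"motion":{"type":"array","items":{"type":"array","items":{"type":"array","items":{"type":"number"}}}},"jaw":{"type":"number"},"squeeze":{"type":"number"}},"required":["motion"]}

```bash
mkdir -p pics; ls; python3 - <<'E'
from bench import sensors, optics
import cv2, numpy as np
print(sensors.sense())
for n in("scene","top"):
    s=optics.snapshot(n); cv2.imwrite(f"pics/{n}0.png",s["pixels"][:,:,::-1]); print(n,s["mtx"],s["R"],s["t"])
E
```

```text
pics
{'time': 0.0, 'joint_pos': array([ 6.28876027e+01,  7.51365180e+00,  8.53305398e+01, -2.45335947e-03,
        8.72623625e+01, -4.89133776e+00]), 'qd': array([ 0.12089267, -0.0497234 , -0.02482576,  0.01496824,  0.04655445,
       -0.00743667]), 'joint_efforts': array([-1.34689239e-03, -5.69379580e+01, -5.00555170e+01, -2.95777418e-04,
        1.46284213e-02,  3.13227630e-06]), 'tool_pos': array([226.62821603, 554.94530496, 230.24754462]), 'tcp_rot': array([-1.79893625e+02, -6.64405614e-03,  1.57779054e+02]), 'ft_force': array([ 0.1377192 , -0.4845661 ,  0.70675525]), 'wrist_torque': array([-0.03464862, -0.01367708,  0.04536406]), 'grip_force': 0.0, 'finger_gap': 85.58823392458733}
scene [[514.01543982   0.         326.81180409]
 [  0.         514.01543982 231.48407673]
 [  0.           0.           1.        ]] [[-0.81702121  0.57635138  0.01718814]
 [ 0.47693179  0.69223858 -0.54161039]
 [-0.32405619 -0.4343096  -0.8404539 ]] [ 431.15965821 -207.52535557 1044.43711491]
top [[600.09330528   0.         317.45436835]
 [  0.         600.09330528 235.91350265]
 [  0.           0.           1.        ]] [[ 0.00746406 -0.99988771  0.01299426]
 [-0.99841108 -0.00817759 -0.05575333]
 [ 0.05585333 -0.01255747 -0.99836001]] [  -4.1187918   566.36947594 1174.78435122]
```

View pics/scene0.png

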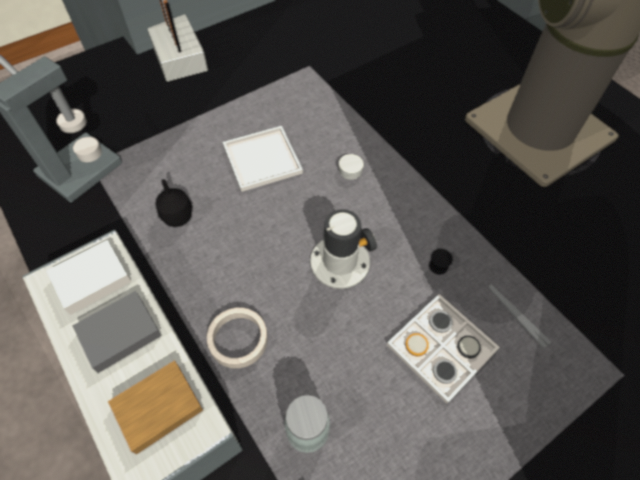

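View pics/top0.png

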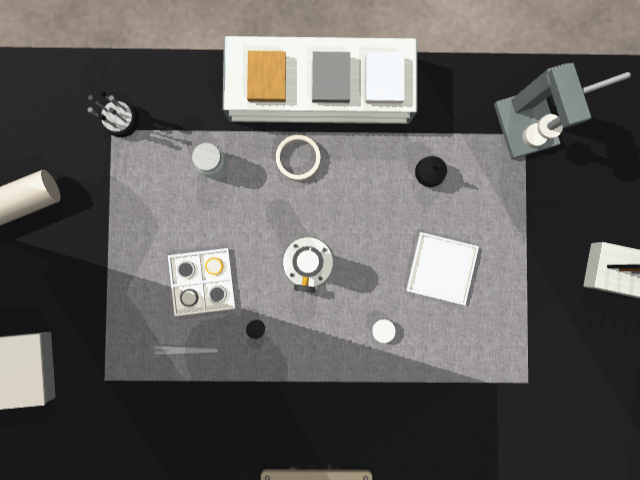

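The scene view shows the tester with the cap at about (342,228), the empty tray at (262,158) and the divided tray at (442,348). In the top view the cap is at (308,261), with its gauge below at (305,283). The empty tray is at (443,268), the tin at (384,331), the loupe at (256,329) and the divided tray at (202,282).

```bash
cat > h.py <<'E'
import numpy as np, cv2
from bench import sensors, optics
def ray(s,uv,z):
    d=s["R"].T@np.linalg.inv(s["mtx"])@np.array([uv[0],uv[1],1.]); c=-s["R"].T@s["t"]
    return c+d*(z-c[2])/d[2]
E
python3 - <<'E'
from h import *
rois={"scene":[(300,190,90,105),(215,120,95,75)],"top":[(275,230,65,65),(400,225,90,90)]}
out=[]
for n in rois:
    s=optics.snapshot(n); im=s["pixels"]
    g=cv2.cvtColor(im,cv2.COLOR_RGB2GRAY)
    x,y,w,h=rois[n][0]
    out.append(cv2.resize(im[y:y+h,x:x+w],(390,500),interpolation=cv2.INTER_CUBIC))
    for k,(x,y,w,h) in enumerate(rois[n]):
        m=(g[y:y+h,x:x+w]>(190 if k==0 else 185)).astype(np.uint8)
        cs,_=cv2.findContours(m,cv2.RETR_EXTERNAL,cv2.CHAIN_APPROX_NONE)
        for c in cs:
            a=cv2.contourArea(c)
            if a<60: continue
            r=cv2.minAreaRect(c); p=np.array(r[0])+[x,y]
            z=118.5 if k==0 else 12
            print(n,k,a,p,r[1:],ray(s,p,z).round(1))
            if k==1:
                print([ray(s,q+np.array([x,y]),12).round(0)[:2].tolist() for q in cv2.boxPoints(r)])
cv2.imwrite("pics/crop1.png",np.hstack(out)[:,:,::-1])
E
```

```text
scene 0 566.5 [336.83047104 273.08882141] ((57.2171630859375, 25.961973190307617), 13.535856246948242) [571.7  83.2 118.5]
scene 0 406.5 [342.5 223.5] ((21.0, 25.0), 90.0) [515.6  20.  118.5]
scene 1 3087.5 [262.48315811 156.59811401] ((51.55585479736328, 67.7171401977539), 73.1785888671875) [ 505.2 -244.4   12. ]
[[549.0, -320.0], [417.0, -294.0], [463.0, -171.0], [585.0, -200.0]]
top 0 358.5 [307.45754623 261.02358246] ((22.048189163208008, 21.562545776367188), 60.945396423339844) [515.   19.3 118.5]
top 0 827.5 [307. 260.] ((46.0, 48.0), 90.0) [516.9  20.2 118.5]
top 1 3612.0 [442.20655823 268.37213135] ((61.153499603271484, 61.5543212890625), 13.240520477294922) [ 503.9 -248.5   12. ]
[[458.0, -175.0], [577.0, -203.0], [550.0, -322.0], [431.0, -293.0]]
```

View pics/crop1.png

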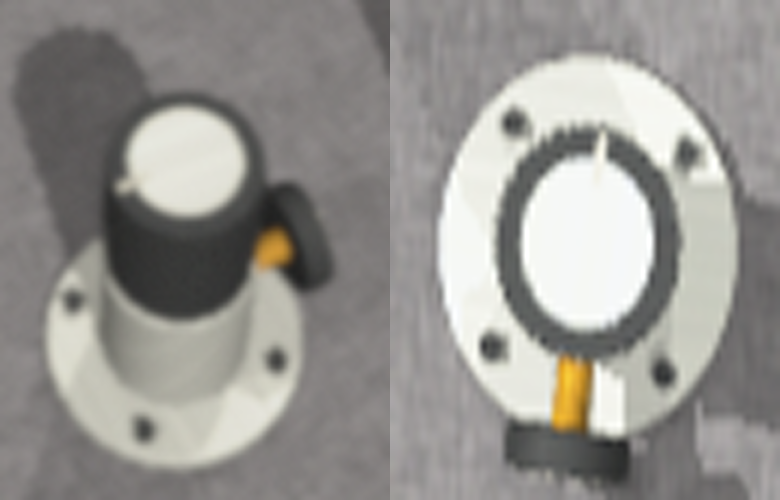

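The left crop shows the cap's white disc with its index mark at left. The right crop shows the disc concentric with the dark ring and the gauge pointing towards the robot. Both views put the cap at (515,19.5) and the tray at (504,-247) with yaw -13°, so I'll start moving.

>>> {"api": "play_rows", "payload": {"motion": [[[-2.5,-2.0,0,0,0,0],[-6.0,-5.0,0,0,0,0],[-9.8,-8.1,0,0,0,0],[-13.6,-11.2,0,0,0,0],[-17.4,-14.3,0,0,0,0]]], "jaw": 1, "squeeze": 20}}

```text
time: 0.7
tool_pos: [334.2, 355.6, 231.1]
tcp_rot: [180.0, 0.0, 157.8]
ft_force: [2.3, -0.2, 0.7]
finger_gap: 85.2
grip_force: 0.0
```

>>> {"api": "play_rows", "payload": {"motion": [[[-3.8,-3.1,0,0,0,0],[-7.6,-6.2,0,0,0,0],[-11.4,-9.3,0,0,0,0],[-15.2,-12.4,0,0,0,0],[-19.0,-15.5,0,0,0,0]]]}}

```text
time: 1.2
tool_pos: [451.7, 140.0, 231.4]
tcp_rot: [180.0, 0.0, 157.8]
ft_force: [0.4, -0.9, -0.4]
finger_gap: 85.4
grip_force: 0.0
```

>>> {"api": "play_rows", "payload": {"motion": [[[-3.8,-3.1,0,0,0,8.5],[-7.2,-6.0,0,0,0,17],[-9.6,-8.0,0,0,0,25.5],[-10.6,-8.9,0,0,0,34],[-10.6,-8.9,0,0,0,42.5]]]}}

```text
time: 1.7
tool_pos: [516.1, 17.2, 230.9]
tcp_rot: [-180.0, 0.0, 114.8]
ft_force: [-0.2, 0.5, 0.2]
finger_gap: 85.2
grip_force: 0.0
```

>>> {"api": "play_rows", "payload": {"motion": [[[0,0,0,0,0,8.5],[0,0,0,0,0,17],[0,0,0,0,0,25.5],[0,0,0,0,0,34],[0,0,0,0,0,42.5]]]}}

```text
time: 2.2
tool_pos: [515.5, 19.4, 231.1]
tcp_rot: [-180.0, 0.0, 72.4]
ft_force: [0.0, -0.4, -0.5]
finger_gap: 85.6
grip_force: 0.0
```

>>> {"api": "play_rows", "payload": {"motion": [[[0,0,0,0,0,8.5],[0,0,0,0,0,17],[0,0,0,0,0,25.5],[0,0,0,0,0,34],[0,0,0,0,0,42.5]]]}}

```text
time: 2.7
tool_pos: [515.5, 19.5, 231.1]
tcp_rot: [-180.0, 0.0, 29.9]
ft_force: [-0.1, -0.0, 0.5]
finger_gap: 85.4
grip_force: 0.0
```

>>> {"api": "play_rows", "payload": {"motion": [[[0,0,0,0,0,8.5],[0,0,0,0,0,17],[0,0,0,0,0,25.5],[0,0,0,0,0,34],[0,0,0,0,0,42.5]]]}}

```text
time: 3.2
tool_pos: [515.5, 19.5, 231.1]
tcp_rot: [180.0, 0.0, -12.6]
ft_force: [0.6, -0.5, -0.2]
finger_gap: 85.3
grip_force: 0.0
```

>>> {"api": "play_rows", "payload": {"motion": [[[0,0,0,0,0,8.5],[0,0,0,0,0,17],[0,0,0,0,0,25.5],[0,0,0,0,0,34],[0,0,0,0,0,34]]]}}

```text
time: 3.7
tool_pos: [515.5, 19.5, 231.1]
tcp_rot: [180.0, 0.0, -46.4]
ft_force: [0.4, -0.0, 0.3]
finger_gap: 85.5
grip_force: 0.0
```

>>> {"api": "play_rows", "payload": {"motion": [[[0,0,3,0,0,0],[0,0,7,0,0,0],[0,0,11,0,0,0],[0,0,14,0,0,0],[0,0,15.3,0,0,0]]]}}

```text
time: 4.2
tool_pos: [513.0, 19.6, 74.7]
tcp_rot: [179.8, 0.2, -46.0]
ft_force: [-1.4, 0.0, -0.2]
finger_gap: 85.8
grip_force: 0.0
```

>>> {"api": "play_rows", "payload": {"motion": [[[0,0,0,0,0,0],[0,0,0,0,0,0],[0,0,0,0,0,0],[0,0,0,0,0,0],[0,0,0,0,0,0]]], "jaw": 0.7}}

```text
time: 4.7
tool_pos: [516.6, 19.4, 79.6]
tcp_rot: [-179.9, -0.1, -46.2]
ft_force: [0.2, 0.2, -0.4]
finger_gap: 59.6
grip_force: 0.0
```

>>> {"api": "play_rows", "payload": {"motion": [[[0,0,0,0,0,0],[0,0,0,0,0,0],[0,0,0,0,0,0]]], "jaw": 0.68}}

```text
time: 5.0
tool_pos: [515.6, 19.5, 78.3]
tcp_rot: [-180.0, -0.0, -46.2]
ft_force: [0.0, 0.3, 0.2]
finger_gap: 58.1
grip_force: 0.0
```

>>> {"api": "play_rows", "payload": {"motion": [[[0,0,0,0,0,0],[0,0,0,0,0,0],[0,0,0,0,0,0]]], "jaw": 0.665}}

```text
time: 5.3
tool_pos: [515.6, 19.5, 78.3]
tcp_rot: [-180.0, 0.0, -46.2]
ft_force: [0.8, 0.7, 0.0]
finger_gap: 57.1
grip_force: 0.2
```

>>> {"api": "play_rows", "payload": {"motion": [[[0,0,0,0,0,0],[0,0,0,0,0,0],[0,0,0,0,0,0]]], "jaw": 0.6, "squeeze": 20}}

```text
time: 5.6
tool_pos: [515.6, 19.5, 78.3]
tcp_rot: [180.0, 0.0, -46.2]
ft_force: [0.1, 0.2, 0.8]
finger_gap: 55.6
grip_force: 21.1
```

>>> {"api": "play_rows", "payload": {"motion": [[[0,0,0,0,0,0],[0,0,0,0,0,0],[0,0,0,0,0,0]]], "jaw": 0.5, "squeeze": 40}}

```text
time: 5.9
tool_pos: [515.6, 19.5, 78.3]
tcp_rot: [-180.0, 0.0, -46.2]
ft_force: [-0.8, 1.2, 1.9]
finger_gap: 54.9
grip_force: 41.8
```

>>> {"api": "play_rows", "payload": {"motion": [[[0,0,-0.03,0,0,-6],[0,0,-0.06,0,0,-12],[0,0,-0.09,0,0,-18],[0,0,-0.09,0,0,-18]]]}}

```text
time: 6.3
tool_pos: [515.9, 19.4, 79.4]
tcp_rot: [-180.0, -0.0, -28.1]
ft_force: [-0.3, -0.3, 1.6]
finger_gap: 54.7
grip_force: 41.9
```

>>> {"api": "play_rows", "payload": {"motion": [[[0,0,-0.03,0,0,-6],[0,0,-0.06,0,0,-12],[0,0,-0.09,0,0,-18],[0,0,-0.09,0,0,-18]]]}}

```text
time: 6.7
tool_pos: [515.9, 19.5, 80.2]
tcp_rot: [-180.0, -0.0, -10.3]
ft_force: [0.3, 0.6, 1.8]
finger_gap: 55.0
grip_force: 42.0
```

```bash
cat > s.py <<'E'
from bench import sensors
import numpy as np
s=sensors.sense()
for k in ("time","tool_pos","ft_force","wrist_torque","joint_pos"): print(k,np.round(s[k],2))
E
python3 s.py
```

```text
time 6.7
tool_pos [515.91  19.5   80.24]
ft_force [0.26 0.62 1.84]
wrist_torque [ 0.15 -0.1   0.  ]
joint_pos [-3.5300e+00  1.8600e+00  1.0754e+02  1.0000e-02  7.0560e+01  9.6760e+01]
```

>>> {"api": "play_rows", "payload": {"motion": [[[0,0,-0.03,0,0,-6],[0,0,-0.06,0,0,-12],[0,0,-0.09,0,0,-18],[0,0,-0.12,0,0,-24],[0,0,-0.12,0,0,-24]]]}}

```text
time: 7.2
tool_pos: [515.9, 19.7, 81.4]
tcp_rot: [-180.0, -0.0, 13.6]
ft_force: [0.8, 1.0, 1.5]
finger_gap: 55.1
grip_force: 42.1
```

>>> {"api": "play_rows", "payload": {"motion": [[[0,0,-0.03,0,0,-6],[0,0,-0.06,0,0,-12],[0,0,-0.09,0,0,-18],[0,0,-0.12,0,0,-24],[0,0,-0.12,0,0,-24]]]}}

```text
time: 7.7
tool_pos: [515.7, 19.8, 82.6]
tcp_rot: [-180.0, -0.0, 37.5]
ft_force: [1.3, 1.6, 1.5]
finger_gap: 54.8
grip_force: 42.2
```

>>> {"api": "play_rows", "payload": {"motion": [[[0,0,-0.03,0,0,-6],[0,0,-0.06,0,0,-12],[0,0,-0.09,0,0,-18],[0,0,-0.12,0,0,-24],[0,0,-0.12,0,0,-24]]]}}

```text
time: 8.2
tool_pos: [515.4, 19.7, 83.7]
tcp_rot: [-180.0, -0.0, 61.5]
ft_force: [0.5, 1.9, 2.4]
finger_gap: 55.0
grip_force: 42.2
```

>>> {"api": "play_rows", "payload": {"motion": [[[0,0,-0.03,0,0,-6],[0,0,-0.06,0,0,-12],[0,0,-0.09,0,0,-18],[0,0,-0.12,0,0,-24],[0,0,-0.12,0,0,-24]]]}}

```text
time: 8.7
tool_pos: [515.4, 19.4, 84.8]
tcp_rot: [-180.0, 0.0, 85.5]
ft_force: [-0.1, 0.6, 0.4]
finger_gap: 54.9
grip_force: 42.2
```

>>> {"api": "play_rows", "payload": {"motion": [[[0,0,-0.03,0,0,-6],[0,0,-0.06,0,0,-12],[0,0,-0.09,0,0,-18],[0,0,-0.12,0,0,-24],[0,0,-0.12,0,0,-24]]]}}

```text
time: 9.2
tool_pos: [515.4, 19.3, 86.0]
tcp_rot: [-180.0, 0.0, 109.5]
ft_force: [-0.3, -0.5, 1.3]
finger_gap: 55.0
grip_force: 42.2
```

>>> {"api": "play_rows", "payload": {"motion": [[[0,0,-0.03,0,0,-6],[0,0,-0.06,0,0,-12],[0,0,-0.09,0,0,-18],[0,0,-0.12,0,0,-24],[0,0,-0.12,0,0,-24]]]}}

```text
time: 9.7
tool_pos: [515.4, 19.4, 87.1]
tcp_rot: [-180.0, -0.0, 133.5]
ft_force: [-0.1, 0.2, 1.5]
finger_gap: 55.3
grip_force: 42.2
```

>>> {"api": "play_rows", "payload": {"motion": [[[0,0,-0.03,0,0,-6],[0,0,-0.06,0,0,-12],[0,0,-0.09,0,0,-18],[0,0,-0.12,0,0,-24],[0,0,-0.12,0,0,-24]]]}}

```text
time: 10.2
tool_pos: [515.5, 19.4, 88.4]
tcp_rot: [-180.0, -0.0, 157.4]
ft_force: [0.0, 0.1, 0.6]
finger_gap: 55.0
grip_force: 42.2
```

>>> {"api": "play_rows", "payload": {"motion": [[[0,0,-0.03,0,0,-6],[0,0,-0.06,0,0,-12],[0,0,-0.09,0,0,-18],[0,0,-0.12,0,0,-24],[0,0,-0.12,0,0,-24]]]}}

```text
time: 10.7
tool_pos: [515.5, 19.4, 89.6]
tcp_rot: [-180.0, -0.0, -178.6]
ft_force: [-0.9, 0.3, 2.2]
finger_gap: 55.0
grip_force: 42.2
```

>>> {"api": "play_rows", "payload": {"motion": [[[0,0,-0.03,0,0,-6],[0,0,-0.06,0,0,-12],[0,0,-0.09,0,0,-18],[0,0,-0.12,0,0,-24],[0,0,-0.12,0,0,-24]]]}}

```text
time: 11.2
tool_pos: [515.6, 19.4, 90.8]
tcp_rot: [180.0, -0.0, -154.6]
ft_force: [-0.5, -0.5, 1.7]
finger_gap: 54.7
grip_force: 42.2
```

>>> {"api": "play_rows", "payload": {"motion": [[[0,0,-0.03,0,0,-6],[0,0,-0.06,0,0,-12],[0,0,-0.09,0,0,-18],[0,0,-0.12,0,0,-24],[0,0,-0.12,0,0,-24]]]}}

```text
time: 11.7
tool_pos: [515.6, 19.4, 92.1]
tcp_rot: [-180.0, -0.0, -130.6]
ft_force: [0.3, 0.3, 1.2]
finger_gap: 55.1
grip_force: 42.2
```

```bash
python3 s.py
```

```text
time 11.7
tool_pos [515.62  19.42  92.08]
ft_force [0.28 0.27 1.16]
wrist_torque [-0.06  0.03  0.01]
joint_pos [-3.5300e+00  1.0000e+00  1.0707e+02 -1.0000e-02  7.1930e+01 -1.4297e+02]
```

>>> {"api": "play_rows", "payload": {"motion": [[[0,0,0,0,0,0],[0,0,0,0,0,0],[0,0,0,0,0,0],[0,0,0,0,0,0]]], "jaw": 0.85}}

```text
time: 12.1
tool_pos: [515.6, 19.5, 92.0]
tcp_rot: [180.0, -0.0, -130.3]
ft_force: [0.0, -0.7, 0.1]
finger_gap: 72.7
grip_force: 0.0
```

```bash
python3 s.py; python3 - <<'E'
from h import *
out=[]
for n,(x,y,w,h) in {"scene":(290,150,110,140),"top":(255,215,110,140)}.items():
    im=optics.snapshot(n)["pixels"][y:y+h,x:x+w]; out.append(cv2.resize(im,(390,500),interpolation=cv2.INTER_CUBIC))
cv2.imwrite("pics/c2.png",np.hstack(out)[:,:,::-1])
E
```

```text
time 12.1
tool_pos [515.56  19.47  92.  ]
ft_force [ 0.02 -0.66  0.12]
wrist_torque [ 0.06 -0.02  0.01]
joint_pos [  -3.53    1.01  107.07   -0.     71.93 -143.22]
```

View pics/c2.png

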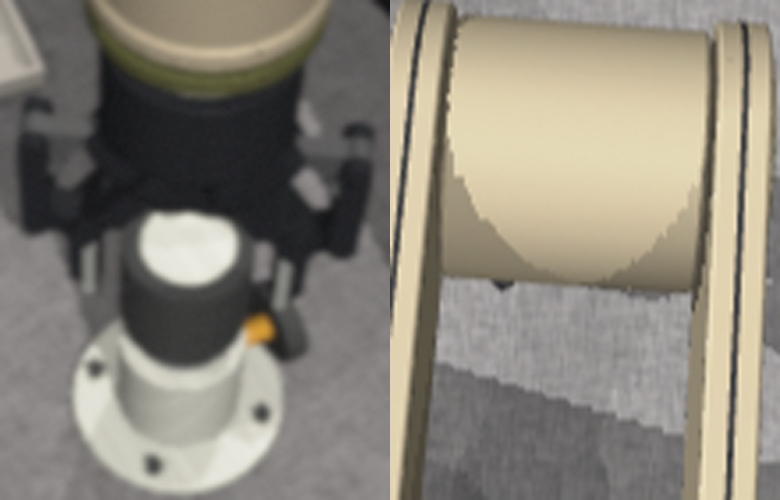

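The scene crop shows the fingers open around the cap. The cap's top is near (343,219), about 4 px higher, which matches a climb of about 14 mm. I'll turn the open gripper back.

>>> {"api": "play_rows", "payload": {"motion": [[[0,0,0,0,0,8.5],[0,0,0,0,0,17],[0,0,0,0,0,25.5],[0,0,0,0,0,34],[0,0,0,0,0,42.5]]]}}

```text
time: 12.7
tool_pos: [515.6, 19.5, 92.1]
tcp_rot: [-180.0, 0.0, -173.1]
ft_force: [-0.2, -0.3, -0.5]
finger_gap: 72.7
grip_force: 0.0
```

>>> {"api": "play_rows", "payload": {"motion": [[[0,0,0,0,0,8.5],[0,0,0,0,0,17],[0,0,0,0,0,25.5],[0,0,0,0,0,34],[0,0,0,0,0,42.5]]]}}

```text
time: 13.2
tool_pos: [515.6, 19.5, 92.1]
tcp_rot: [-180.0, 0.0, 144.4]
ft_force: [-0.2, 1.1, -0.0]
finger_gap: 72.9
grip_force: 0.0
```

>>> {"api": "play_rows", "payload": {"motion": [[[0,0,0,0,0,8.5],[0,0,0,0,0,17],[0,0,0,0,0,25.5],[0,0,0,0,0,34],[0,0,0,0,0,42.5]]]}}

```text
time: 13.7
tool_pos: [515.6, 19.5, 92.1]
tcp_rot: [-180.0, 0.0, 101.9]
ft_force: [-0.6, -0.5, 0.3]
finger_gap: 72.4
grip_force: 0.0
```

>>> {"api": "play_rows", "payload": {"motion": [[[0,0,0,0,0,8.5],[0,0,0,0,0,17],[0,0,0,0,0,25.5],[0,0,0,0,0,34],[0,0,0,0,0,42.5]]]}}

```text
time: 14.2
tool_pos: [515.6, 19.5, 92.1]
tcp_rot: [-180.0, -0.0, 59.4]
ft_force: [-0.5, 0.7, -0.3]
finger_gap: 72.5
grip_force: 0.0
```

>>> {"api": "play_rows", "payload": {"motion": [[[0,0,0,0,0,8.5],[0,0,0,0,0,17],[0,0,0,0,0,25.5],[0,0,0,0,0,34],[0,0,0,0,0,42.5]]]}}

```text
time: 14.7
tool_pos: [515.6, 19.5, 92.1]
tcp_rot: [-180.0, -0.0, 16.9]
ft_force: [-0.0, -0.0, 0.3]
finger_gap: 72.7
grip_force: 0.0
```

>>> {"api": "play_rows", "payload": {"motion": [[[0,0,0,0,0,8.5],[0,0,0,0,0,17],[0,0,0,0,0,17],[0,0,0,0,0,17],[0,0,0,0,0,17]]], "jaw": 0.68}}

```text
time: 15.2
tool_pos: [515.6, 19.5, 92.1]
tcp_rot: [180.0, -0.0, 0.5]
ft_force: [0.5, -0.1, -0.1]
finger_gap: 58.1
grip_force: 0.0
```

>>> {"api": "play_rows", "payload": {"motion": [[[0,0,0,0,0,0],[0,0,0,0,0,0],[0,0,0,0,0,0]]], "jaw": 0.6, "squeeze": 20}}

```text
time: 15.5
tool_pos: [515.7, 19.5, 92.1]
tcp_rot: [-180.0, -0.0, 0.3]
ft_force: [-1.1, 0.6, 1.0]
finger_gap: 55.1
grip_force: 21.3
```

>>> {"api": "play_rows", "payload": {"motion": [[[0,0,0,0,0,0],[0,0,0,0,0,0],[0,0,0,0,0,0]]], "jaw": 0.5, "squeeze": 40}}

```text
time: 15.8
tool_pos: [515.6, 19.5, 92.2]
tcp_rot: [-180.0, -0.0, 0.3]
ft_force: [-1.1, 0.6, 1.6]
finger_gap: 54.9
grip_force: 41.9
```

>>> {"api": "play_rows", "payload": {"motion": [[[0,0,-0.03,0,0,-6],[0,0,-0.06,0,0,-12],[0,0,-0.09,0,0,-18],[0,0,-0.12,0,0,-24],[0,0,-0.12,0,0,-24]]]}}

```text
time: 16.3
tool_pos: [515.8, 19.5, 93.4]
tcp_rot: [180.0, -0.0, 24.4]
ft_force: [0.5, -0.1, 1.3]
finger_gap: 54.8
grip_force: 42.0
```

>>> {"api": "play_rows", "payload": {"motion": [[[0,0,-0.03,0,0,-6],[0,0,-0.06,0,0,-12],[0,0,-0.09,0,0,-18],[0,0,-0.12,0,0,-24],[0,0,-0.12,0,0,-24]]]}}

```text
time: 16.8
tool_pos: [515.7, 19.4, 94.5]
tcp_rot: [180.0, -0.0, 48.2]
ft_force: [0.2, 0.4, 0.2]
finger_gap: 55.1
grip_force: 42.0
```

>>> {"api": "play_rows", "payload": {"motion": [[[0,0,-0.03,0,0,-6],[0,0,-0.06,0,0,-12],[0,0,-0.09,0,0,-18],[0,0,-0.12,0,0,-24],[0,0,-0.12,0,0,-24]]]}}

```text
time: 17.3
tool_pos: [515.6, 19.4, 95.7]
tcp_rot: [180.0, 0.0, 72.1]
ft_force: [-0.2, 0.3, 0.9]
finger_gap: 55.5
grip_force: 42.0
```

>>> {"api": "play_rows", "payload": {"motion": [[[0,0,-0.03,0,0,-6],[0,0,-0.06,0,0,-12],[0,0,-0.09,0,0,-18],[0,0,-0.12,0,0,-24],[0,0,-0.12,0,0,-24]]]}}

```text
time: 17.8
tool_pos: [515.7, 19.4, 97.0]
tcp_rot: [180.0, 0.0, 96.0]
ft_force: [-0.1, -0.1, 1.0]
finger_gap: 55.1
grip_force: 42.0
```

>>> {"api": "play_rows", "payload": {"motion": [[[0,0,-0.03,0,0,-6],[0,0,-0.06,0,0,-12],[0,0,-0.09,0,0,-18],[0,0,-0.12,0,0,-24],[0,0,-0.12,0,0,-24]]]}}

```text
time: 18.3
tool_pos: [515.7, 19.5, 98.2]
tcp_rot: [180.0, 0.0, 120.0]
ft_force: [-0.3, -0.1, 0.8]
finger_gap: 55.3
grip_force: 42.0
```

>>> {"api": "play_rows", "payload": {"motion": [[[0,0,-0.03,0,0,-6],[0,0,-0.06,0,0,-12],[0,0,-0.09,0,0,-18],[0,0,-0.12,0,0,-24],[0,0,-0.12,0,0,-24]]]}}

```text
time: 18.8
tool_pos: [515.7, 19.5, 99.4]
tcp_rot: [180.0, 0.0, 144.0]
ft_force: [1.0, 1.0, 0.6]
finger_gap: 54.7
grip_force: 42.0
```

>>> {"api": "play_rows", "payload": {"motion": [[[0,0,-0.05,0,0,0],[0,0,-0.1,0,0,0],[0,0,-0.1,0,0,0]]]}}

```text
time: 19.1
tool_pos: [515.7, 19.5, 100.4]
tcp_rot: [180.0, 0.0, 144.1]
ft_force: [0.9, 0.6, -0.3]
finger_gap: 54.9
grip_force: 42.0
```

>>> {"api": "play_rows", "payload": {"motion": [[[0,0,-0.05,0,0,0],[0,0,-0.1,0,0,0],[0,0,-0.1,0,0,0]]]}}

```text
time: 19.4
tool_pos: [515.7, 19.5, 101.4]
tcp_rot: [180.0, 0.0, 144.2]
ft_force: [-0.1, 1.0, 0.9]
finger_gap: 55.1
grip_force: 42.0
```

>>> {"api": "play_rows", "payload": {"motion": [[[0,0,-0.05,0,0,0],[0,0,-0.1,0,0,0],[0,0,-0.15,0,0,0],[0,0,-0.15,0,0,0]]]}}

```text
time: 19.8
tool_pos: [515.7, 19.5, 102.9]
tcp_rot: [180.0, 0.0, 144.3]
ft_force: [0.4, 1.0, 1.1]
finger_gap: 54.8
grip_force: 42.0
```

>>> {"api": "play_rows", "payload": {"motion": [[[0,0,-0.05,0,0,0],[0,0,-0.1,0,0,0],[0,0,-0.15,0,0,0],[0,0,-0.15,0,0,0]]]}}

```text
time: 20.2
tool_pos: [515.6, 19.5, 104.4]
tcp_rot: [180.0, -0.0, 144.3]
ft_force: [1.8, 0.5, 0.9]
finger_gap: 55.5
grip_force: 42.1
```

>>> {"api": "play_rows", "payload": {"motion": [[[0,0,-0.5,0,0,0],[0,0,-1.5,0,0,0],[0,0,-3,0,0,0],[0,0,-4.5,0,0,0],[0,0,-6,0,0,0]]]}}

```text
time: 20.7
tool_pos: [515.9, 19.3, 166.3]
tcp_rot: [180.0, 0.1, 144.3]
ft_force: [0.6, 1.0, -1.3]
finger_gap: 54.8
grip_force: 42.8
```

>>> {"api": "play_rows", "payload": {"motion": [[[0,0,-0.3,0,0,0],[0,0,-0.3,0,0,0],[0,0,-0.3,0,0,0],[0,0,-0.3,0,0,0]]]}}

```text
time: 21.1
tool_pos: [515.0, 19.5, 166.3]
tcp_rot: [-179.9, -0.1, 144.3]
ft_force: [0.3, -0.3, -0.8]
finger_gap: 54.6
grip_force: 42.8
```

```bash
python3 s.py; python3 - <<'E'
from h import *
s=optics.snapshot("scene"); cv2.imwrite("pics/c3.png",cv2.resize(s["pixels"][100:300,200:440],(600,500),interpolation=cv2.INTER_CUBIC)[:,:,::-1])
E
```

```text
time 21.1
tool_pos [515.01  19.48 166.34]
ft_force [ 0.33 -0.29 -0.78]
wrist_torque [-0.02 -0.01 -0.04]
joint_pos [ -3.53  -3.3  103.16  -0.    80.23 -57.81]
```

View pics/c3.png

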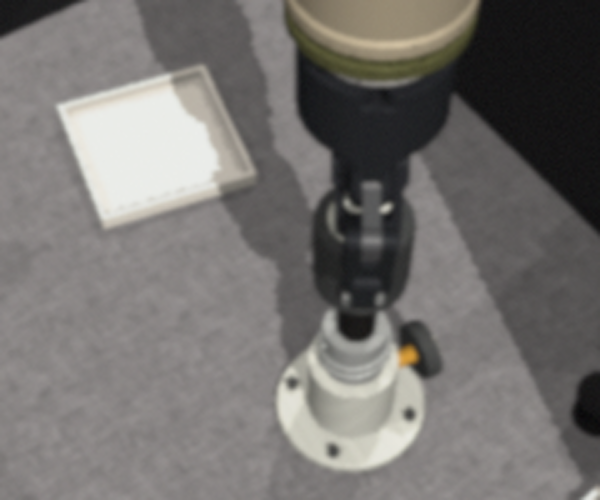

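The cap is off: it's in the fingers near crop (362,250), the neck and dark plug are exposed below it at (357,325), and the tray at (155,145) is empty. I'll carry it over to the tray.

>>> {"api": "play_rows", "payload": {"motion": [[[-1.0,-1.5,0,0,0,0],[-2.8,-4.3,0,0,0,0],[-5.0,-7.6,0,0,0,0],[-7.2,-11,0,0,0,0],[-9.4,-14.3,0,0,0,0]]]}}

```text
time: 21.65
tool_pos: [507.9, -152.8, 166.7]
tcp_rot: [-180.0, -0.0, 144.3]
ft_force: [0.4, 0.4, -2.3]
finger_gap: 55.1
grip_force: 42.8
```

>>> {"api": "play_rows", "payload": {"motion": [[[-2.0,-3.2,0,0,0,0],[-3.8,-5.9,0,0,0,0],[-4.8,-7.4,0,0,0,0],[-5.2,-8.0,0,0,0,0],[-5.2,-8.0,0,0,0,0]]]}}

```text
time: 22.15
tool_pos: [503.8, -246.9, 166.9]
tcp_rot: [180.0, -0.1, 144.2]
ft_force: [-0.3, 0.5, -1.7]
finger_gap: 55.0
grip_force: 42.8
```

>>> {"api": "play_rows", "payload": {"motion": [[[0,0,1.5,0,0,0],[0,0,4,0,0,0],[0,0,7,0,0,0],[0,0,9,0,0,0],[0,0,10.5,0,0,0]]]}}

```text
time: 22.65
tool_pos: [502.9, -244.5, 59.3]
tcp_rot: [180.0, -0.2, 144.4]
ft_force: [-0.4, -0.1, -1.0]
finger_gap: 54.4
grip_force: 42.8
```

>>> {"api": "play_rows", "payload": {"motion": [[[0,0,0.5,0,0,0],[0,0,0.8,0,0,0],[0,0,1.0,0,0,0],[0,0,1.0,0,0,0],[0,0,1.0,0,0,0]]]}}

```text
time: 23.15
tool_pos: [504.6, -247.2, 53.3]
tcp_rot: [180.0, 0.1, 144.3]
ft_force: [0.1, -0.3, -1.3]
finger_gap: 54.8
grip_force: 42.8
```

```bash
python3 s.py; python3 - <<'E'
from h import *
s=optics.snapshot("scene"); cv2.imwrite("pics/c4.png",cv2.resize(s["pixels"][70:230,170:370],(600,480),interpolation=cv2.INTER_CUBIC)[:,:,::-1])
E
```

```text
time 23.15
tool_pos [ 504.58 -247.23   53.26]
ft_force [ 0.12 -0.3  -1.35]
wrist_torque [-0.01 -0.01  0.03]
joint_pos [-31.33  10.63 101.18   0.    68.1  -85.61]
```

View pics/c4.png

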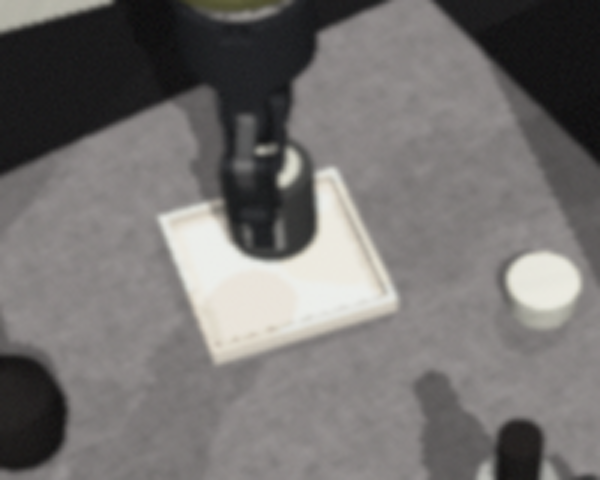

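The cap is over the tray's middle, with its rim at crop (272,240), still above the floor. I'll lower it by feel.

>>> {"api": "play_rows", "payload": {"motion": [[[0,0,0.8,0,0,0],[0,0,1.8,0,0,0],[0,0,2.6,0,0,0],[0,0,3.1,0,0,0],[0,0,3.2,0,0,0]]]}}

```text
time: 23.7
tool_pos: [503.4, -246.5, 19.3]
tcp_rot: [-180.0, -0.1, 144.3]
ft_force: [0.2, 1.2, -1.1]
finger_gap: 55.0
grip_force: 43.0
```

>>> {"api": "play_rows", "payload": {"motion": [[[0,0,0.05,0,0,0],[0,0,0.1,0,0,0],[0,0,0.1,0,0,0],[0,0,0.1,0,0,0]]]}}

```text
time: 24.1
tool_pos: [504.1, -246.9, 19.5]
tcp_rot: [180.0, 0.0, 144.3]
ft_force: [1.1, -0.7, -1.5]
finger_gap: 54.8
grip_force: 43.0
```

>>> {"api": "play_rows", "payload": {"motion": [[[0,0,0.05,0,0,0],[0,0,0.05,0,0,0],[0,0,0.05,0,0,0]]]}}

```text
time: 24.4
tool_pos: [504.2, -246.9, 19.1]
tcp_rot: [180.0, 0.0, 144.3]
ft_force: [-0.6, -0.6, 1.3]
finger_gap: 55.3
grip_force: 43.1
```

>>> {"api": "play_rows", "payload": {"motion": [[[0,0,0.05,0,0,0],[0,0,0.05,0,0,0],[0,0,0.05,0,0,0]]]}}

```text
time: 24.7
tool_pos: [504.2, -247.0, 19.1]
tcp_rot: [-180.0, 0.0, 144.3]
ft_force: [-2.6, 0.7, 5.9]
finger_gap: 54.8
grip_force: 43.6
```

>>> {"api": "play_rows", "payload": {"motion": [[[0,0,0.05,0,0,0],[0,0,0.05,0,0,0],[0,0,0.05,0,0,0]]]}}

```text
time: 25.0
tool_pos: [504.3, -247.0, 19.0]
tcp_rot: [-180.0, 0.0, 144.3]
ft_force: [-4.2, 2.5, 11.5]
finger_gap: 55.0
grip_force: 43.9
```

Contact shows at 19.1 mm. I'll ease back 1 mm, open, check, and rise.

>>> {"api": "play_rows", "payload": {"motion": [[[0,0,-0.05,0,0,0],[0,0,-0.1,0,0,0],[0,0,-0.1,0,0,0]]], "squeeze": 20}}

```text
time: 25.3
tool_pos: [504.2, -247.0, 19.1]
tcp_rot: [180.0, 0.0, 144.3]
ft_force: [-1.0, -0.2, 3.5]
finger_gap: 55.3
grip_force: 43.1
```

>>> {"api": "play_rows", "payload": {"motion": [[[0,0,0,0,0,0],[0,0,0,0,0,0],[0,0,0,0,0,0],[0,0,0,0,0,0],[0,0,0,0,0,0]]], "jaw": 0.85}}

```text
time: 25.8
tool_pos: [503.9, -246.8, 18.7]
tcp_rot: [-180.0, -0.0, 144.3]
ft_force: [0.2, -0.1, 0.4]
finger_gap: 72.6
grip_force: 0.0
```

>>> {"api": "play_rows", "payload": {"motion": [[[0,0,-0.5,0,0,0],[0,0,-1.5,0,0,0],[0,0,-3,0,0,0],[0,0,-5,0,0,0],[0,0,-8,0,0,0]]]}}

```text
time: 26.3
tool_pos: [503.2, -246.4, 99.5]
tcp_rot: [-180.0, -0.1, 144.3]
ft_force: [0.9, 0.1, -0.2]
finger_gap: 72.5
grip_force: 0.0
```

>>> {"api": "play_rows", "payload": {"motion": [[[0,0,-3,0,0,0],[0,0,-6,0,0,0],[0,0,-8,0,0,0],[0,0,-8,0,0,0],[0,0,-8,0,0,0]]]}}

```text
time: 26.8
tool_pos: [504.4, -247.1, 180.2]
tcp_rot: [180.0, 0.1, 144.3]
ft_force: [-0.1, 0.4, -0.6]
finger_gap: 72.6
grip_force: 0.0
```

```bash
python3 s.py; python3 - <<'E'
from h import *
s=optics.snapshot("scene"); cv2.imwrite("pics/c5.png",s["pixels"][:,:,::-1])
E
```

```text
time 26.8
tool_pos [ 504.44 -247.06  180.15]
ft_force [-0.14  0.44 -0.58]
wrist_torque [ 0.02  0.   -0.02]
joint_pos [-31.33   3.11  95.28   0.    81.48 -85.61]
```

View pics/c5.png

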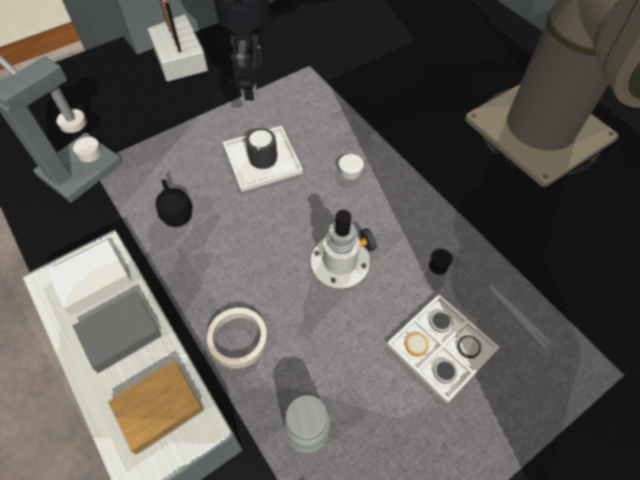

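The cap stands upright in the empty tray at (261,150), and the gripper is clear above it. The bystanders are where they were.

```bash
python3 -c "
from bench import job
print(job.hand_in())"
```

```text
the job is handed in; nothing more can be done
None
```

The cap is unscrewed, lifted clear of the tester and standing rim down in the empty tray; I handed the job in at about 27 s, but the hand-in returned no verdict.

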